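# Open the combination padlock of the standards chest and present it

## Robot

A 6-joint arm with a two-finger parallel gripper is mounted at the origin on a cart in front of the work surface, level with it; the furniture and walls round the work are solid. World frame = base frame: x ahead of the robot, y to its left, z up, the work surface at z = 0. Lengths are in m, angles in rad, forces in N, time in s.
With the tool pointing down it reaches from about 0.25 to 0.725 m from the base axis. Payload 9.7 kg.
Tool frame: the origin (TCP) lies on the centre line of the jaws, within the pads' length; the fingertips stand 14 mm ahead of it and the grasp point (between the pads) lies 5 mm behind it; z points along the fingers, y is the line along which they close (so a half turn about z gives the same grasp; the last joint's range is limited). The gripper opens to 85 mm and grips with 20 to 120 N. Pads are 22 mm wide; open, the fingers measure 114 mm over their backs; the gripper's body (76 mm by 85 mm) begins 54 mm behind the grasp point. The pads swing forward as they close: fully open they stand 13 mm farther back than shut.
Start: joints at [1.337, 0.087, 0.176, 1.66, 0, 1.571], TCP at [0.127, 0.535, 0.245] pointing down, gripper open.
Joint ranges: [-3.13, 3.13], [-0.85, 1.81], [-1.15, 1.24], [-2.2, 2.28], [-1.44, 1.52], [-3.14, 3.14]. Speed limits (rad/s): [2.22, 2.22, 2.57, 3.14, 3.14, 3.14].

## Interface

Orientations are given as a 3x3 rotation matrix whose columns are the frame's x, y, z axes.
In Python, from workcell import ctrl, optics gives the robot as it stands.
- The arm moves only by the shell command python3 -m creep 'ROWS' [FORCE]. ROWS is JSON, a list of rows, each a list of 5 numbers: the shift along the world's x, y, z in units of 30 mm (1.0 is 30 mm), then the turn about the world's z in units of 5 degrees (1.0 is 5 degrees), then the finger opening in mm, from 0 to 85.4. A call has 1 to 5 rows; each row shifts and turns the commanded pose from where the row before left it; what a row does not reach is not made up. A row lasts 1/12 s, in which the tool goes at most 41.7 mm and 7.16 degrees, less where a joint would pass 70% of its speed; a pose out of reach is approached as far as the arm can. A call is refused whole if a number of a shift passes 1 or a number of a turn 1, either way. A call with a gripper value outside its range is refused whole. The fingers move at their own pace and stop on an object; FORCE is the grip in N (left out, the last holds). Time passes only in rows, so rows that do not move let the fingers close. It gives the time, the measured TCP pose, the force, the opening and the grip force at its end, in the units of the state.
- ctrl.get_state(): the state, without advancing time (a new reading comes with each control period).
- optics.snapshot(name): name is "side" or "top" or "wrist"; returns a dict with "pixels" (420x560x3 uint8, red, green, blue), "z_map" (420x560 float32, m along the optical axis (not along the pixel's ray), 0 where there is no reading), "fovy" (degrees; the focal length in pixels is half the picture's height over the tangent of half this angle, whatever the lens; pixels are square), "cx", "cy" (the principal point, pixels), "extrinsics" (4x4, takes a point from world to camera coordinates). Camera axes: x right, y down, z forward; pixel columns grow to the right and rows downward; lengths in m; the calibration is good to about 2 mm. A picture is of the moment at which its call begins.
- ctrl.hand_in(): hands the job in; it is judged then, once.
The state is a dict: "time": time; "joint_positions": joint angles; "dq": joint speeds; "joint_torque": joint torques, N m; "ee_pos": TCP position; "ee_rot": TCP orientation; "wrist_force": force on the tool from outside, world axes, zero at the start; "wrist_torque": the same for the moment, N m; "width": finger opening in m; "grasp_force": force on a finger pad.
Only numpy, scipy, OpenCV 4.12 (cv2) and the standard library are available. Lean on these libraries where they do the work, as an engineer would, in place of code of your own. Each camera call takes 0.05 s, during which the arm holds its last target. There are 200 camera calls.

## Task

Unlock the steel chest of reference standards: its combination is four clicks clockwise, so turn the padlock's dial until its broad white zero line stands four of its twelve clicks (120 degrees) clockwise of the arrow on the case at the shackle end, then draw the lock's case back until the shackle has come right out to its stop. Take the open lock off the staple and hold it up for me to see, level with the dial on top, at least 15 cm above the chest's deck; finish while still holding it there with the shackle open, and leave the things around it where they are.

Things in the scene. Friction and masses are not known exactly. Their poses are not given: they have to be found in the camera images.
- chest: Locked steel chest, painted grey, 250 (x) x 220 x 85 mm, fixed. Origin on the bench, 5 mm in front of its middle; x points from its front to its hinges, y to its left, z up. Front deck: flat, x -118 to 23 mm, z = 85 mm. Behind it the flush lid, 5 mm higher; its steel hasp leaf, 34 mm wide and 3 mm thick, lies on the deck as far forward as x = -27 mm, slotted over the staple.
- staple (a point): Foot of the staple's near leg, on the deck's top at chest x = -22 mm, y = 0; axes as the chest's. The staple is a fixed arch of 6 mm round steel in the chest's x-z plane: far leg 38 mm behind, 33 mm tall, 27 mm clear below. The shackle lies flat round the near leg, loosely: the lock can shift some mm and swing up to 0.3 rad until the shackle meets the leg.
- padlock: Loose combination padlock, 0.3 to 0.5 kg, lying on its back on the deck. Origin: centre of the underside of its case; x to the shackle end, z up through the dial. Steel case 56 (x) x 50 (y) x 28 mm: shackle face at x = 28 mm, flat sides at y = +-25 mm, free to grip. The index is a small black arrow on the case's top, beside the dial at the shackle end (+x).
- bow (a point): Inside of the middle of the shackle's bow: padlock x = 42 mm when shut, 60 mm when out, 13 mm above the underside; axes as the padlock's. The shackle is a flat U of 8 mm round steel, legs at padlock y = +15 and -15 mm, 22 mm clear between them. The leg at y = -15 mm is long and never leaves the case.
- toe_gap (a point): Fixed point of the padlock, at its x = 35.5, y = 15, z = 13 mm; axes as the padlock's. The shackle's short leg (y = +15 mm) passes here when shut. With the shackle out, the short leg's tip stands 15 mm off the case and this is the middle of the gap (x 28 to 43 mm): through it the staple's 6 mm leg can leave sideways, to the lock's +y, as the lock moves to its own -y.
- dial_axis (a point): Point on the dial's axis at half the height of its knob, 40 mm above the padlock's underside; axes as the padlock's. The knob is round, knurled, black, 24 mm in diameter, 33 to 47 mm above the underside, on a dial disc 42 mm in diameter and 4 mm thick that lies on the case.
- zero_line (a point): Outer end of the broad white zero line on the dial disc, 18 mm from the dial's axis; turns with the dial. The line runs on over the knob's top. Eleven thin white ticks complete the scale, 30 degrees apart.
- dial (a joint): Angle of the dial, rad, growing clockwise seen from above; 0 when the zero line points at the arrow. It clicks (about 0.06 N m) into a notch every 0.524 rad (30 degrees), has no end stop and starts between -1.0 and 0.9, in a notch or between two. The lock releases at 2.094 (four clicks clockwise) within about 0.2 rad; elsewhere the shackle moves under 3 mm and stops dead.
- shackle (a joint): How far the shackle has come out of the case, m: 0 shut, 0.018 right out at its stop. It slides with 2 to 4 N of friction and stays where it is left.
- the_vial_rack: Bystander: plastic vial block with vials, 60 x 100 x 36 mm, loose on the bench some way to the left of the chest; origin in the middle of its underside.
- the_beaker: Bystander: small glass beaker, 53 mm in diameter, 70 mm tall, loose on the bench to the right of the chest; origin in the middle of its underside.
- the_jar: Bystander: screw jar with a black lid, 44 mm in diameter, 46 mm tall, standing loose on the left of the chest's lid; origin in the middle of its underside.
- the_tape: Bystander: roll of tape lying flat, 78 mm in diameter, 19 mm tall, loose on the bench to the left of the chest; origin in the middle of its underside.
- the_marker: Bystander: marker pen, 126 mm long, lying loose on the right of the chest's lid, behind the staple; origin in the middle of its underside.
- the_wash_bottle: Bystander: wash bottle, 65 x 102 x 213 mm, loose on the bench farther to the left; origin in the middle of its underside.
There are look-alikes about, which are no part of the job. What is shaped like the padlock but blue is not meant.

How it is judged:
By the outcome, as a careful person would: the job done as asked, in the order asked, and still so for the second after the job is handed in, while the arm keeps its last pose, push and grip.
It also fails if it takes over 72 s, if anything falls off the work surface, if the arm or the gripper's body presses on something with over 40 N, if the wrist force passes 120 N, or if a joint passes its speed limit or range.

## Working session

There is one attempt and no reset: what is moved stays moved. The work goes in short steps, Python scripts to look and compute and a shell command to move; the robot and the scene stay as the last step left them, time stands still between calls to the robot, and variables do not carry over. Pictures are saved under pics/ and viewed, at most 10 in all, crops included, and the job is handed in when it is done.

```bash
ls; mkdir -p pics
cat > h.py <<'E'
import numpy as np, cv2
from workcell import ctrl, optics
def snap(n):
    s=optics.snapshot(n); s['f']=s['pixels'].shape[0]/2/np.tan(np.radians(s['fovy'])/2); return s
def save(s,fn,crop=None,k=1):
    im=s['pixels'][...,::-1]
    if crop: a,b,c,d=crop; im=im[b:d,a:c]
    cv2.imwrite('pics/'+fn,cv2.resize(im,None,fx=k,fy=k,interpolation=cv2.INTER_CUBIC))
def ray(s,u,v):
    E=s['extrinsics'];R=E[:3,:3];t=E[:3,3]
    d=R.T@np.array([(u-s['cx'])/s['f'],(v-s['cy'])/s['f'],1]);return -R.T@t,d
def onz(s,u,v,z):
    o,d=ray(s,u,v);return o+d*(z-o[2])/d[2]
def dep(s,u,v):
    o,d=ray(s,u,v);return o+d*s['z_map'][int(round(v)),int(round(u))]
def proj(s,p):
    q=s['extrinsics']@np.r_[p,1];return s['cx']+s['f']*q[0]/q[2],s['cy']+s['f']*q[1]/q[2]
E
python3 - <<'E'
from h import *
a=snap('top');b=snap('side')
cv2.imwrite('pics/a.png',cv2.resize(np.vstack([a['pixels'],b['pixels']])[...,::-1],None,fx=.71,fy=.71,interpolation=cv2.INTER_AREA))
for s in(a,b):print(s['fovy'],s['cx'],s['cy'],np.round(s['extrinsics'],3).tolist(),(s['z_map']>0).mean())
st=ctrl.get_state();print(st)
E
```

```text
pics
51.22782203002149 282.7734124323087 211.74868857213713 [[0.009, -1.0, 0.019, 0.034], [-0.985, -0.012, -0.174, 0.558], [0.174, -0.017, -0.985, 1.103], [0.0, 0.0, 0.0, 1.0]] 0.9959183673469387
47.994878431971394 290.0136344553935 203.96348070895948 [[0.935, -0.354, -0.017, -0.468], [-0.244, -0.611, -0.753, 0.248], [0.256, 0.708, -0.658, 0.957], [0.0, 0.0, 0.0, 1.0]] 0.9959523809523809
{'time': 0.1, 'joint_positions': array([ 1.33699884e+00,  8.74228564e-02,  1.75180833e-01,  1.65978549e+00,
       -1.23078085e-05,  1.57081708e+00]), 'dq': array([ 1.22468800e-03,  9.04386909e-05,  1.81200707e-03, -7.50175557e-04,
       -4.72728911e-04, -1.55929341e-04]), 'joint_torque': array([-5.42769321e-04, -5.21558940e+01,  4.65653980e+01,  1.61513651e-02,
        5.29498288e-05, -3.57442950e-06]), 'ee_pos': array([0.12737906, 0.53484875, 0.24462747]), 'ee_rot': array([[-9.72788831e-01,  2.31693364e-01, -2.73259987e-04],
       [ 2.31693525e-01,  9.72788091e-01, -1.20054112e-03],
       [-1.23333489e-05, -1.23118556e-03, -9.99999242e-01]]), 'wrist_force': array([ 0.00075799, -0.15760694, -0.48488032]), 'wrist_torque': array([ 0.03048973,  0.02771803, -0.02587721]), 'grasp_force': 0.0, 'width': 0.08518058504712754}
```

View pics/a.png

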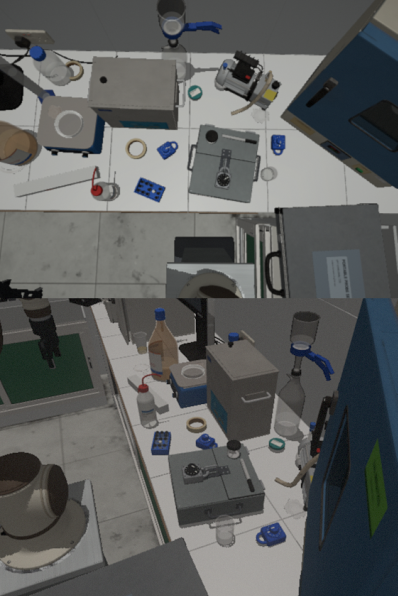

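The top view shows the grey chest at about (317,228), with the padlock on its front deck at (314,250). The side view has the lock at about (272,242). I'll crop both.

Run:
```python
from h import *
a=snap('top');b=snap('side')
A=cv2.resize(a['pixels'][170:290,260:380],(480,480),interpolation=cv2.INTER_CUBIC)
B=cv2.resize(b['pixels'][190:320,230:380],(320,277),interpolation=cv2.INTER_CUBIC)
B2=cv2.resize(b['pixels'][205:275,245:325],(320,280),interpolation=cv2.INTER_CUBIC)
im=np.zeros((560,800,3),np.uint8);im[:480,:480]=A;im[:277,480:]=B;im[280:,480:]=B2
cv2.imwrite('pics/b.png',im[...,::-1])
for u,v in [(314,250),(314,240),(300,262),(330,262),(290,200)]:print(u,v,dep(a,u,v))
```

```text
314 250 [ 0.45027184 -0.03417     0.13152826]
314 240 [0.35657628 0.05964943 1.18205702]
300 262 [ 0.42415027 -0.00326287  0.08442657]
330 262 [ 0.42489021 -0.07832389  0.08435013]
290 200 [0.58151897 0.02266551 0.08564528]
```

View pics/b.png

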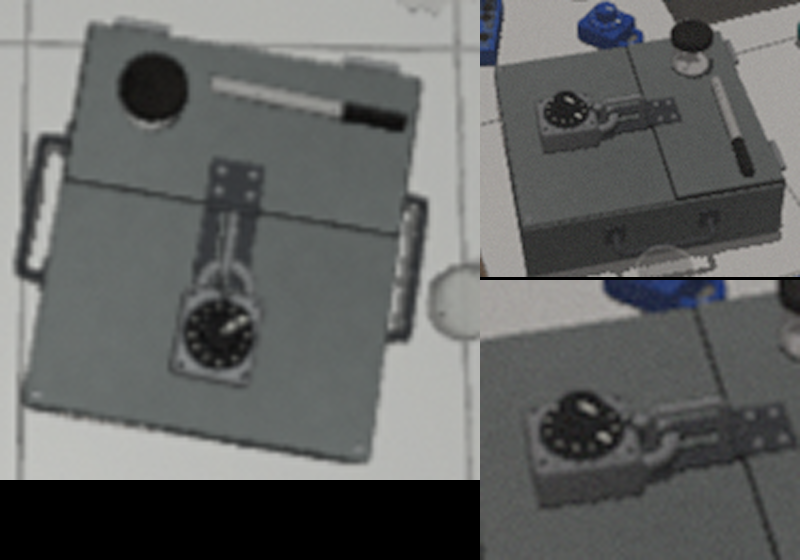

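The top crop shows the lock's case at about (314,252), with the shackle pointing up towards the staple. The zero line sits to the right of the arrow, roughly 45° clockwise. I'll move the wrist camera over it.

```bash
M="python3 -m creep"
$M '[[0.48,-0.86,0.1,0,85],[0.48,-0.86,0.1,0,85],[0.48,-0.86,0.1,0,85],[0.48,-0.86,0.1,0,85],[0.48,-0.86,0.1,0,85]]' 
$M '[[0.48,-0.86,0,0,85],[0.48,-0.86,0,0,85],[0.48,-0.86,0,0,85],[0.48,-0.86,0,0,85],[0.48,-0.86,0,0,85]]' 
$M '[[0.48,-0.86,0,0,85],[0.48,-0.86,0,0,85],[0.48,-0.86,0,0,85],[0.48,-0.86,0,0,85],[0.48,-0.86,0,0,85]]' 
$M '[[0.48,-0.86,0,0,85],[0.48,-0.86,0,0,85],[0.48,-0.86,0,0,85],[0.48,-0.86,0,0,85],[0,0,0,0,85]]'
python3 - <<'E'
from h import *
s=snap('wrist');save(s,'w1.png');st=ctrl.get_state();print(st['ee_pos'],st['ee_rot'][:,1],st['joint_positions'])
print(s['extrinsics'].round(3).tolist(),s['f'])
p=np.array([.45,-.034,.117]);print(proj(s,p))
E
```

```text
time: 0.62
ee_pos: [0.1997, 0.4048, 0.2602]
ee_rot: [[-0.973, 0.231, -0.0], [0.231, 0.973, -0.0], [0.0, -0.0, -1.0]]
wrist_force: [0.3, 0.2, 0.8]
width: 0.0849
grasp_force: 0.0
time: 1.03
ee_pos: [0.2717, 0.2757, 0.2603]
ee_rot: [[-0.973, 0.231, 0.0], [0.231, 0.973, 0.0], [-0.0, 0.0, -1.0]]
wrist_force: [0.8, 0.7, 0.3]
width: 0.0848
grasp_force: 0.0
time: 1.45
ee_pos: [0.3437, 0.1466, 0.2604]
ee_rot: [[-0.973, 0.232, 0.0], [0.232, 0.973, 0.0], [-0.0, 0.0, -1.0]]
wrist_force: [0.7, 1.0, 0.4]
width: 0.0853
grasp_force: 0.0
time: 1.87
ee_pos: [0.4025, 0.0415, 0.2598]
ee_rot: [[-0.972, 0.235, -0.0], [0.235, 0.972, -0.001], [-0.0, -0.001, -1.0]]
wrist_force: [0.4, -0.0, -0.1]
width: 0.0852
grasp_force: 0.0
[0.40162837 0.0429989  0.25986865] [ 2.35472466e-01  9.71880917e-01 -4.49140706e-04] [ 1.06777544e-01 -2.51142379e-01 -1.10934725e-01  1.71182552e+00
 -1.82414480e-04  3.44482479e-01]
[[0.236, 0.972, -0.001, -0.134], [0.926, -0.225, 0.305, -0.408], [0.296, -0.073, -0.952, 0.278], [0.0, 0.0, 0.0, 1.0]] 359.5479061053628
(np.float64(202.835074578687), np.float64(271.6205769489516))
```

View pics/w1.png

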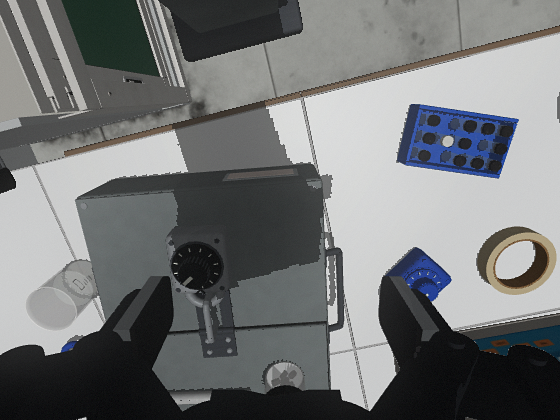

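The wrist view shows the lock's dial at about (195,266), the shackle and staple below it at (208,310), and the zero line at about (186,283). I'll centre over it and measure from two places.

```bash
M="python3 -m creep"
python3 - <<'E'
from h import *
import pickle
pickle.dump(snap('wrist'),open('v1.pkl','wb'))
E
$M '[[0,-0.9,-0.2,0,85],[0,-0.9,-0.2,0,85],[0,-0.8,-0.2,0,85],[0,0,0,0,85]]'
python3 - <<'E'
from h import *
import pickle
s=snap('wrist');pickle.dump(s,open('v2.pkl','wb'))
u,v=proj(s,[.45,-.034,.117]);u=int(u);v=int(v);print(u,v)
c=(u-70,v-60,u+70,v+80);print(c);save(s,'w2.png',c,4)
E
```

```text
time: 2.3
ee_pos: [0.4004, -0.0347, 0.2413]
ee_rot: [[-0.973, 0.232, -0.001], [0.232, 0.973, -0.001], [0.001, -0.001, -1.0]]
wrist_force: [-0.2, 0.8, -0.3]
width: 0.0846
grasp_force: 0.0
292 264
(222, 204, 362, 344)
```

View pics/w2.png

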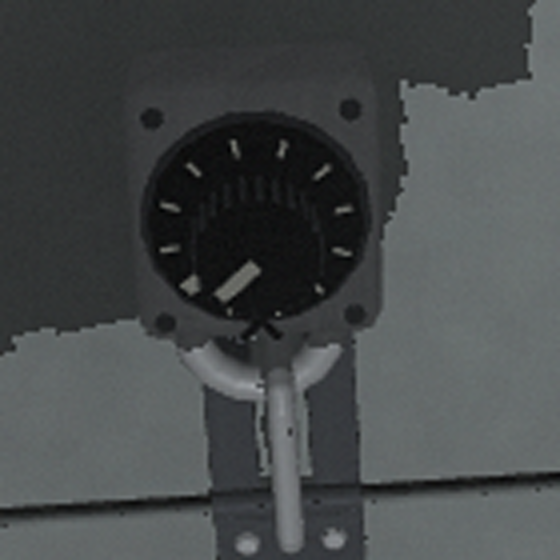

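The crop shows the dial disc at about (256,215), the screws at (151,118), (350,109), (165,322) and (355,314), the arrow at (263,325), and the zero line's outer end at (190,285), about 45° clockwise of the arrow.

```bash
cat > m.py <<'E'
from h import *
import pickle
V=[pickle.load(open(f'v{i}.pkl','rb')) for i in (1,2)]
rays=[]
for s in V:
    u,v=map(int,proj(s,[.45,-.034,.117]))
    g=s['pixels'].max(2);m=np.zeros_like(g);m[v-45:v+40,u-45:u+45]=(g<42)[v-45:v+40,u-45:u+45]*255
    m=cv2.morphologyEx(m,cv2.MORPH_CLOSE,np.ones((5,5)));m=cv2.morphologyEx(m,cv2.MORPH_OPEN,cv2.getStructuringElement(2,(9,9)))
    c=max(cv2.findContours(m,0,2)[0],key=cv2.contourArea);h=cv2.convexHull(c)
    e=cv2.fitEllipse(h);print(e, (g[v-30:v+30,u-30:u+30]<42).mean());rays.append(ray(s,*e[0]))
(o1,d1),(o2,d2)=rays
t=np.linalg.lstsq(np.c_[d1,-d2],o2-o1,rcond=None)[0];print('disc tri',o1+t[0]*d1,o2+t[1]*d2)
s=V[1];px=lambda x,y:(222+(x+.5)/4-.5,204+(y+.5)/4-.5)
for n,p,z in [('disc',(256,215),.117)]:print(n,onz(s,*px(*p),z))
sc=np.array([onz(s,*px(*p),.113) for p in [(151,118),(350,109),(165,322),(355,314)]]);print(sc,'centre',sc.mean(0))
for p in [(151,118),(350,109),(165,322),(355,314),(140,80),(100,450),(450,450)]:
    q=px(*p);print(p,dep(s,*q).round(4))
ax=(sc[2:].mean(0)-sc[:2].mean(0))+0;yaw=np.degrees(np.arctan2(ax[1],ax[0]));print('yaw',yaw, 'from y', np.degrees(np.arctan2(*(-(sc[1::2].mean(0)-sc[::2].mean(0))[[0,1]]))))
c=sc.mean(0)
for n,p in [('arrow',(263,325)),('zero',(190,285))]:
    q=onz(s,*px(*p),.117 if n=='zero' else .113)-c;print(n,np.degrees(np.arctan2(q[1],q[0])),np.linalg.norm(q[:2]))
for n,p in [('k1',(255,267)),('k2',(221,297))]:print(n,onz(s,*px(*p),.132)-c)
E
python3 m.py
```

```text
((195.35153198242188, 269.5129699707031), (50.81552505493164, 55.76856994628906), 174.14170837402344) 0.5433333333333333
((284.85577392578125, 260.3211975097656), (55.766361236572266, 60.87377166748047), 18.361328125) 0.6086111111111111
disc tri [ 0.44738039 -0.03939833  0.11300796] [ 0.44702476 -0.03935382  0.11283644]
disc [ 0.44276095 -0.03785652  0.117     ]
[[ 0.4200157  -0.05320342  0.113     ]
 [ 0.42712442 -0.01563407  0.113     ]
 [ 0.46333921 -0.06132386  0.113     ]
 [ 0.4704927  -0.02372964  0.113     ]] centre [ 0.44524301 -0.03847275  0.113     ]
(151, 118) [ 0.4194 -0.053   0.1147]
(350, 109) [ 0.4267 -0.0156  0.114 ]
(165, 322) [ 0.4622 -0.061   0.1151]
(355, 314) [ 0.4694 -0.0237  0.115 ]
(140, 80) [ 0.413  -0.0538  0.1099]
(100, 450) [ 0.5065 -0.0886  0.0856]
(450, 450) [ 0.5249 -0.0104  0.0862]
yaw -10.594947224218199 from y -169.25591622694688
arrow -9.244775126233442 0.023667772463633354
zero -59.2023663358446 0.01792606375334998
k1 [ 0.00075716 -0.00072095  0.019     ]
k2 [ 0.00529756 -0.00824619  0.019     ]
```

```bash
M="python3 -m creep"
$M '[[0.187,-0.016,-0.32,0.9,45],[0.187,-0.016,-0.32,0.9,45],[0.187,-0.016,-0.32,0.9,45],[0.187,-0.016,-0.32,0.9,45],[0.187,-0.016,-0.32,0.9,45]]' 40 | tail -6
$M '[[0.187,-0.016,-0.32,0.9,45],[0.187,-0.016,-0.32,0.9,45],[0.187,-0.016,-0.32,0.9,45],[0,0,0,0,45],[0,0,0,0,45]]'
python3 - <<'E'
from h import *
s=snap('wrist');u,v=map(int,proj(s,[.4452,-.0385,.125]));print(u,v,ctrl.get_state()['ee_pos'])
save(s,'w3.png',(max(u-140,0),max(v-110,0),min(u+140,560),min(v+110,420)),2)
E
```

```text
time: 2.77
ee_pos: [0.4293, -0.034, 0.1942]
ee_rot: [[-0.986, -0.164, 0.001], [-0.164, 0.986, 0.0], [-0.001, 0.0, -1.0]]
wrist_force: [0.6, -0.4, 0.3]
width: 0.045
grasp_force: 0.0
time: 3.18
ee_pos: [0.4456, -0.0358, 0.1655]
ee_rot: [[-0.924, -0.384, -0.001], [-0.384, 0.924, 0.0], [0.001, 0.001, -1.0]]
wrist_force: [0.2, 0.4, 0.1]
width: 0.045
grasp_force: 0.0
273 251 [ 0.44571303 -0.03598707  0.16603242]
```

View pics/w3.png

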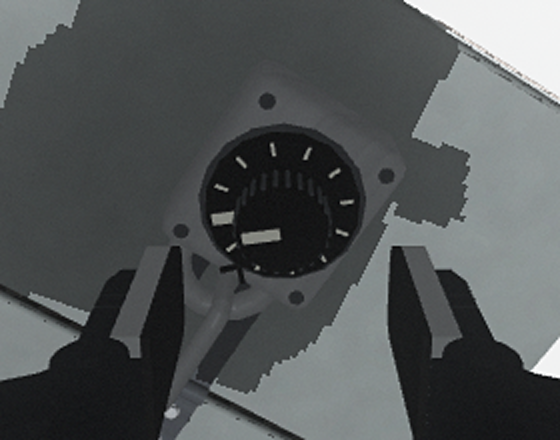

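The view shows the knob centred between the fingers, with the zero line at (222,219), the arrow at (235,270) and the shackle clear of the fingers. Next I'll descend and grip the knob.

```bash
M="python3 -m creep"
$M '[[0,-0.03,-0.35,0,45],[0,-0.03,-0.35,0,45],[0,-0.03,-0.33,0,45],[0,0,0,0,45]]' 40
$M '[[0,0,0,0,15],[0,0,0,0,15],[0,0,0,0,15],[0,0,0,0,15],[0,0,0,0,15]]' 40
```

```text
time: 3.57
ee_pos: [0.4447, -0.0398, 0.132]
ee_rot: [[-0.923, -0.384, -0.003], [-0.384, 0.923, 0.0], [0.003, 0.001, -1.0]]
wrist_force: [-0.3, 0.4, 0.3]
width: 0.0448
grasp_force: 0.0
time: 3.98
ee_pos: [0.4459, -0.0397, 0.1349]
ee_rot: [[-0.923, -0.384, 0.0], [-0.384, 0.923, -0.0], [-0.0, -0.0, -1.0]]
wrist_force: [-1.7, -0.3, 1.0]
width: 0.0215
grasp_force: 39.5
```

```bash
M="python3 -m creep"
for i in 1 2; do $M '[[0,0,0,-0.96,15],[0,0,0,-0.96,15],[0,0,0,-0.96,15],[0,0,0,-0.96,15],[0,0,0,-0.96,15]]' 40; done
$M '[[0,0,0,-0.96,15],[0,0,0,-0.96,15],[0,0,0,-0.96,15],[0,0,0,-0.96,15],[0,0,0,-0.96,15]]' 40
python3 - <<'E'
from h import *
s=snap('wrist');u,v=map(int,proj(s,[.4452,-.0385,.125]));print(u,v);R=ctrl.get_state()['ee_rot'];print(np.degrees(np.arctan2(R[1,1],R[0,1])))
save(s,'w4.png',(max(u-140,0),max(v-110,0),min(u+140,560),min(v+110,420)),2)
E
```

```text
time: 4.4
ee_pos: [0.4462, -0.0396, 0.1348]
ee_rot: [[-1.0, 0.028, 0.001], [0.028, 1.0, 0.0], [-0.001, 0.0, -1.0]]
wrist_force: [0.2, -0.2, -0.1]
width: 0.0214
grasp_force: 39.5
time: 4.82
ee_pos: [0.4462, -0.0397, 0.1348]
ee_rot: [[-0.902, 0.432, 0.001], [0.432, 0.902, 0.0], [-0.001, 0.0, -1.0]]
wrist_force: [-0.2, 1.4, -0.8]
width: 0.0215
grasp_force: 39.5
time: 5.23
ee_pos: [0.4462, -0.0396, 0.1348]
ee_rot: [[-0.648, 0.762, 0.001], [0.762, 0.648, 0.0], [-0.0, 0.001, -1.0]]
wrist_force: [0.4, 1.1, 0.5]
width: 0.0215
grasp_force: 39.5
276 278
40.03129496634326
```

View pics/w4.png

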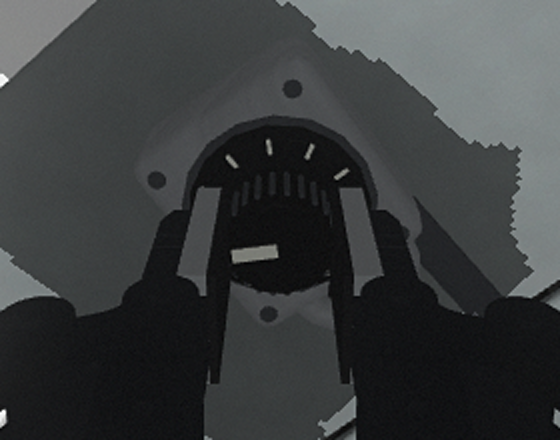

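The picture shows the knob line from (233,256) to (277,252), and it has kept its angle to the jaws, so the knob did not slip. The case screws are visible at (292,88), (156,180) and (268,313). I'll work out the lock's swing.

Run:
```python
from h import *
s=snap('wrist');px=lambda x,y:(136+(x+.5)/2-.5,168+(y+.5)/2-.5)
A,B,C=[onz(s,*px(*p),.1137)[:2] for p in [(292,88),(156,180),(268,313)]]
an=lambda d:np.degrees(np.arctan2(d[1],d[0]))
print(A,B,C,np.linalg.norm(A-B),np.linalg.norm(B-C),'yaw',an(C-B),an(A-B)-90,'centre',(A+C)/2)
K,L=[onz(s,*px(*p),.133)[:2] for p in [(233,256),(277,252)]]
print('line',an(K-L))
```

```text
[ 0.43001764 -0.01647428] [ 0.42042953 -0.05350691] [ 0.46297168 -0.06445755] 0.03825373085563781 0.043928930619068024 yaw -14.434956102381069 -14.515685593472597 centre [ 0.44649466 -0.04046591]
line -134.16412153858366
```

```bash
M="python3 -m creep"
$M '[[0,0,0,0,45],[0,0,0,0,45],[0,0,0,0,45],[0,0,0.6,0,45],[0,0,0.6,0,45]]' 60 | tail -6
$M '[[0,0,0,0.89,75],[0,0,0,0.89,75],[0,0,0,0.89,75],[0,0,0,0.89,75],[0,0,0,0.89,75]]' | tail -6
$M '[[0,0,0,0.89,75],[0,0,0,0.89,75],[0,0,0,0.89,75],[0,0,0,0,75],[0,0,0,0,75]]'
python3 - <<'E'
from h import *
s=snap('wrist');u,v=map(int,proj(s,[.4465,-.0405,.115]));print(u,v)
c=(max(u-140,0),max(v-110,0),min(u+140,560),min(v+110,420));print(c);save(s,'w5.png',c,2.5)
E
```

```text
time: 5.75
ee_pos: [0.4453, -0.0397, 0.1703]
ee_rot: [[-0.652, 0.758, -0.002], [0.758, 0.652, 0.0], [0.001, -0.001, -1.0]]
wrist_force: [-0.1, -0.4, 1.3]
width: 0.0452
grasp_force: 0.0
time: 6.17
ee_pos: [0.446, -0.0398, 0.1707]
ee_rot: [[-0.892, 0.452, 0.0], [0.452, 0.892, -0.0], [-0.0, 0.0, -1.0]]
wrist_force: [0.0, 0.5, 0.0]
width: 0.0752
grasp_force: 0.0
time: 6.58
ee_pos: [0.4459, -0.0397, 0.1706]
ee_rot: [[-0.971, 0.24, 0.0], [0.24, 0.971, -0.0], [-0.0, -0.0, -1.0]]
wrist_force: [1.1, -0.0, 0.6]
width: 0.0753
grasp_force: 0.0
275 242
(135, 132, 415, 352)
```

View pics/w5.png

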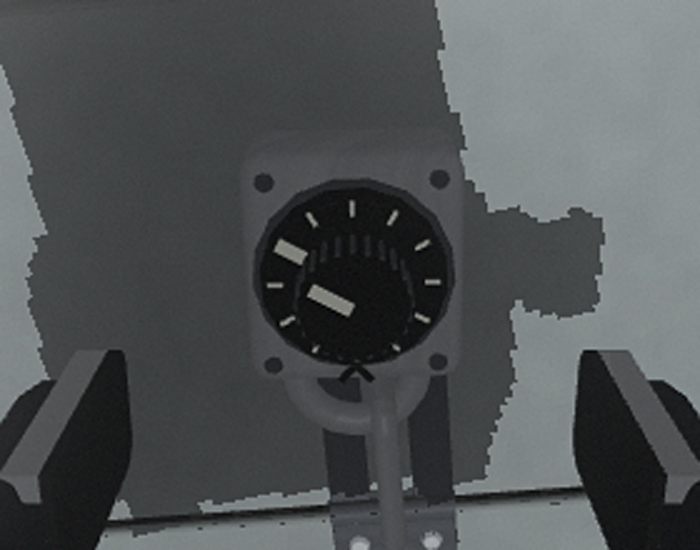

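The picture shows the zero line at (290,250), four ticks clockwise of the arrow at (355,372). The fingers straddle the case evenly, so I'll descend and grip its sides.

```bash
M="python3 -m creep"
$M '[[0,0,-0.6,0,75],[0,0,-0.6,0,75],[0,0,-0.6,0,75],[0,0,-0.45,0,75],[0,0,0,0,75]]' 70
$M '[[0,0,0,0,40],[0,0,0,0,40],[0,0,0,0,40],[0,0,0,0,40],[0,0,0,0,40]]' 70
```

```text
time: 7.05
ee_pos: [0.4445, -0.0396, 0.1004]
ee_rot: [[-0.971, 0.24, -0.004], [0.24, 0.971, 0.0], [0.004, -0.001, -1.0]]
wrist_force: [-0.4, -0.4, 0.5]
width: 0.0748
grasp_force: 0.0
time: 7.47
ee_pos: [0.4466, -0.0397, 0.1046]
ee_rot: [[-0.971, 0.239, 0.002], [0.239, 0.971, 0.0], [-0.002, 0.001, -1.0]]
wrist_force: [-1.5, 1.0, 6.1]
width: 0.0481
grasp_force: 74.2
```

```bash
M="python3 -m creep"
$M '[[0,0,0.05,0,40],[-0.097,0.024,0,0,40],[-0.097,0.024,0,0,40],[0,0,0,0,40]]' 80
$M '[[-0.097,0.024,0,0,40],[-0.097,0.024,0,0,40],[0,0,0,0,40]]'
$M '[[-0.097,0.024,0,0,40],[-0.097,0.024,0,0,40],[0,0,0,0,40]]'
```

```text
time: 7.8
ee_pos: [0.4399, -0.0381, 0.1047]
ee_rot: [[-0.971, 0.238, 0.0], [0.238, 0.971, 0.0], [-0.0, 0.0, -1.0]]
wrist_force: [0.9, 2.5, -0.9]
width: 0.0485
grasp_force: 83.0
time: 8.05
ee_pos: [0.4339, -0.0367, 0.1047]
ee_rot: [[-0.971, 0.238, 0.0], [0.238, 0.971, 0.0], [-0.0, 0.0, -1.0]]
wrist_force: [0.8, 1.9, -0.0]
width: 0.0484
grasp_force: 83.2
time: 8.3
ee_pos: [0.428, -0.0353, 0.1047]
ee_rot: [[-0.971, 0.238, -0.0], [0.238, 0.971, -0.0], [0.0, -0.0, -1.0]]
wrist_force: [1.4, 0.3, 1.6]
width: 0.0486
grasp_force: 83.3
```

```bash
M="python3 -m creep"
for i in 1 2; do $M '[[-0.05,0.012,0,0,40],[0,0,0,0,40]]'|grep -E "pos|force"; done
$M '[[-0.05,0.012,0,0,40],[0,0,0,0,40]]'|grep -E "pos|force"
```

```text
ee_pos: [0.4272, -0.035, 0.1047]
wrist_force: [5.6, 1.4, -1.8]
grasp_force: 83.3
ee_pos: [0.4267, -0.0347, 0.1048]
wrist_force: [11.8, 1.9, -4.8]
grasp_force: 83.2
ee_pos: [0.4263, -0.0343, 0.105]
wrist_force: [16.7, 1.7, -6.7]
grasp_force: 83.4
```

The force is rising, so a stop has been reached. I'll check the shackle.

```bash
M="python3 -m creep"
$M '[[0.1,-0.024,0,0,40],[0,0,0,0,40]]'|grep -E "pos|force"
python3 - <<'E'
from h import *
s=snap('wrist');u,v=map(int,proj(s,[.46,-.043,.115]));c=(max(u-140,0),max(v-110,0),min(u+140,560),min(v+110,420));print(c)
t=snap('side');p,q=map(int,proj(t,[.46,-.043,.115]))
a=cv2.resize(s['pixels'][c[1]:c[3],c[0]:c[2]],None,fx=1.6,fy=1.6);b=cv2.resize(t['pixels'][q-35:q+35,p-35:p+35],(350,350),interpolation=2)
im=np.zeros((max(len(a),350),a.shape[1]+350,3),np.uint8);im[:len(a),:a.shape[1]]=a;im[:350,a.shape[1]:]=b
cv2.imwrite('pics/w6.png',im[...,::-1]);print(a.shape,p,q)
E
```

```text
ee_pos: [0.4272, -0.0348, 0.1047]
wrist_force: [4.2, 2.7, 0.6]
grasp_force: 84.2
(137, 269, 417, 420)
(242, 448, 3) 278 240
```

View pics/w6.png

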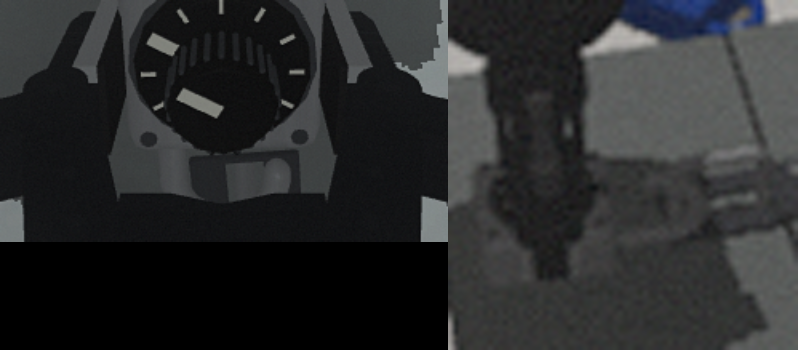

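The wrist view shows the short leg's tip standing off the case at (275,175), with an open gap, and the long leg at (175,175). The dial is still at four clicks. Next I'll lift slightly, go forward 21 mm, and then move sideways to the lock's -y.

```bash
M="python3 -m creep"
$M '[[0,0,0.1,0,40],[0.172,-0.043,0,0,40],[0.172,-0.043,0,0,40],[0.172,-0.043,0,0,40],[0.172,-0.043,0,0,40]]'|grep -E "pos|force"
$M '[[0,0,0,0,40],[0,0,0,0,40]]'|grep -E "pos|force"
$M '[[-0.03,-0.12,0,0,40],[0,0,0,0,40]]'|grep -E "pos|force"
```

```text
ee_pos: [0.4476, -0.0405, 0.107]
wrist_force: [-4.6, 0.6, -2.9]
grasp_force: 84.6
ee_pos: [0.4474, -0.0403, 0.1071]
wrist_force: [-0.5, 0.6, -5.3]
grasp_force: 84.2
ee_pos: [0.4466, -0.0442, 0.1076]
wrist_force: [-0.9, -0.8, -4.7]
grasp_force: 84.3
```

```bash
M="python3 -m creep"
$M '[[-0.03,-0.12,0,0,40],[-0.03,-0.12,0,0,40],[0,0,0,0,40]]'|grep -E "pos|force"
$M '[[-0.03,-0.12,0,0,40],[-0.03,-0.12,0,0,40],[0,0,0,0,40]]'|grep -E "pos|force"
$M '[[-0.03,-0.12,0,0,40],[-0.03,-0.12,0,0,40],[0,0,0,0,40]]'|grep -E "pos|force"
```

```text
ee_pos: [0.4448, -0.0516, 0.1077]
wrist_force: [0.9, -0.4, -4.7]
grasp_force: 84.3
ee_pos: [0.443, -0.0588, 0.1076]
wrist_force: [-0.4, 1.1, -5.3]
grasp_force: 84.3
ee_pos: [0.4411, -0.0659, 0.1076]
wrist_force: [-0.3, 0.3, -4.5]
grasp_force: 84.3
```

```bash
M="python3 -m creep"
$M '[[-0.03,-0.12,0,0,40],[-0.03,-0.12,0,0,40],[-0.03,-0.12,0,0,40],[-0.03,-0.12,0,0,40],[0,0,0,0,40]]'|grep -E "pos|force"
$M '[[0,0,0.1,0,40],[0,0,0.2,0,40],[0,0,0.2,0,40]]'|grep -E "pos|force"
$M '[[0,0,0.5,0,40],[0,0,0.5,0,40],[0,0,0.5,0,40],[0,0,0.5,0,40],[0,0,0.5,0,40]]'|grep -E "pos|force"
$M '[[0,0,0.5,0,40],[0,0,0.5,0,40],[0,0,0.5,0,40],[0,0,0.5,0,40],[0,0,0.5,0,40]]'|grep -E "pos|force"
$M '[[0,0,0.5,0,40],[0,0,0.4,0,40],[0,0,0.2,0,40],[0,0,0,0,40],[0,0,0,0,40]]'
python3 - <<'E'
from h import *
t=snap('side');w=snap('wrist');P=ctrl.get_state()['ee_pos']
p,q=map(int,proj(t,P+[.02,0,-.02]));print(p,q)
b=cv2.resize(t['pixels'][max(q-50,0):q+110,p-70:p+70],(420,480),interpolation=2);a=cv2.resize(w['pixels'][210:],(380,285))
im=np.zeros((480,800,3),np.uint8);im[:b.shape[0],:420]=b;im[:285,420:]=a;cv2.imwrite('pics/w7.png',im[...,::-1])
E
```

```text
ee_pos: [0.4375, -0.0804, 0.1076]
wrist_force: [0.4, 0.7, -4.2]
grasp_force: 84.3
ee_pos: [0.4377, -0.0797, 0.1231]
wrist_force: [0.4, -0.7, -4.3]
grasp_force: 84.3
ee_pos: [0.4378, -0.0796, 0.1991]
wrist_force: [-0.7, 0.9, -4.2]
grasp_force: 84.2
ee_pos: [0.4377, -0.0796, 0.2741]
wrist_force: [0.4, 0.1, -4.3]
grasp_force: 84.2
time: 12.48
ee_pos: [0.4378, -0.0797, 0.3056]
ee_rot: [[-0.971, 0.238, 0.0], [0.238, 0.971, -0.0], [-0.0, 0.0, -1.0]]
wrist_force: [0.9, 0.2, -4.2]
width: 0.0481
grasp_force: 84.3
280 186
```

View pics/w7.png

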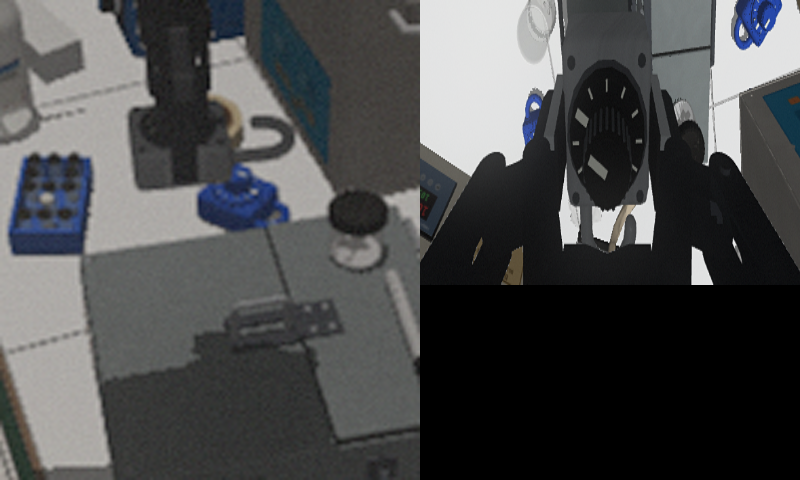

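The side view shows the lock held level with the dial up at (180,150). Its shackle hook is out and open at (270,135), the staple is empty at (255,320), and the jar, marker and rack are where they were.

```bash
python3 -c "
from workcell import ctrl
print(ctrl.hand_in())"
```

```text
the job is handed in; nothing more can be done
None
```

The job is handed in, result not reported: dial four clicks clockwise, shackle pulled out to its stop, and the open lock held level, dial up, about 20 cm above the deck; nothing else seen to move.

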